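# Hang the tack tin on the swing arm

### The arm

A 6-joint arm with a two-finger parallel gripper is mounted at the origin on the work surface. World frame = base frame: x ahead of the robot, y to its left, z up, the work surface at z = 0. Lengths are in m, angles in rad, forces in N, time in s.
With the tool pointing down it reaches from about 0.4 to 0.825 m from the base axis. Payload 7 kg.
Tool frame: the origin (TCP) lies at the centre of the arm's flange, where the gripper is bolted on; the fingertips stand 178 mm ahead of it and the grasp point (between the pads) lies 159 mm ahead of it; z points along the fingers, y is the direction in which the jaws open and shut (so a half turn about z gives the same grasp; the last joint's range is limited). The gripper opens to 88 mm and grips with 3 to 60 N. Pads are 19 mm wide; open, the fingers measure 130 mm over their backs; the gripper's body (78 mm by 193 mm) begins 47 mm behind the grasp point.
Start: joints at [-0.997, 0.359, 0.012, 0, -1.224, -0.288], TCP at [0.19, -0.648, 0.405] pointing down, gripper open.
Joint ranges: [-3.07, 3.07], [-1.43, 2.12], [-1.02, 1.25], [-3.03, 1.67], [-3.05, -0], [-3.03, 3.03]. Speed limits (rad/s): [2.39, 2.39, 3.01, 3.14, 3.14, 3.14].

### API

Orientations are given as a unit quaternion [x, y, z, w].
In Python, from station import sensors, viewer, arm gives the robot as it stands.
- The arm moves only by the tool servo_tool, never from a script. Its argument "deltas" is one flat list of numbers, 6 for each row, row after row: the shift along the world's x, y, z in m, then the turn, a rotation vector about the world's x, y, z in rad. In form: [dx, dy, dz, ax, ay, az, dx, dy, dz, ax, ay, az, ...]. A call has 1 to 10 rows; each row shifts and turns the commanded pose from where the row before left it; what a row does not reach is not made up. A row lasts 1/12 s, in which the tool goes at most 41.7 mm and 7.16 degrees, less where a joint would pass 70% of its speed; a pose out of reach is approached as far as the arm can. A call is refused whole if a number of a shift passes 0.0417 or a number of a turn 0.125, either way. A call with a gripper value outside its range is refused whole. "grip" is the closure in counts, from 0 (fully open) to 255 (shut), set as the call begins (left out, the last holds). The fingers move at their own pace and stop on an object; "newtons" is the grip in N (left out, the last holds). Time passes only in rows, so rows that do not move let the fingers close. It gives the time, the measured TCP pose, the force and the opening at its end, in the units of the state.
- sensors.state(): the state, without advancing time (a new reading comes with each control period).
- viewer.get_image(name): name is "scene" or "side" or "wrist"; returns the picture (384x512x3 uint8, red, green, blue); there is no depth.
- viewer.camera_params(name): a dict with "camera_matrix" (3x3 intrinsics, pixels), "k1" (the pictures are not rectified: a ray, as slopes to the right and down, at radius r is drawn at 1 + k1 r^2 times it, then the intrinsics apply), "R" (3x3) and "t" (3): a world point X has camera coordinates R X + t. Camera axes: x right, y down, z forward; pixel columns grow to the right and rows downward; lengths in m; the calibration is good to about 2 mm. A picture is of the moment at which its call begins: read the wrist's pose just before it. camera_params takes no time and is no camera call; for the wrist camera it gives the pose at the moment of the call.
- arm.hand_in(): hands the job in, once; it reports no verdict.
The state is a dict: "t": time; "joint_positions": joint angles; "joint_vel": joint speeds; "tau": joint torques, N m; "eef_pos": TCP position; "tcp_rot": TCP orientation; "ft_force": force on the tool from outside, world axes, zero at the start; "torque": the same for the moment, N m; "gripper_width": opening from 0.0 (shut) to 1.0 (fully open).
Only numpy, scipy, OpenCV 4.12 (cv2) and the standard library are available. Lean on these libraries where they do the work, as an engineer would, in place of code of your own. Each camera call takes 0.05 s, during which the arm holds its last target. There are 200 camera calls.

### The job

Swing the yellow arm of the green bracket out until it stops, so that it points over the bench towards the robot. Then lift the blue-banded tin of tacks off its hook stand, keeping it upright, and gently hang it by its handle on the swung-out arm. Leave the red-banded tin hanging and the other things on the bench where they are.

Things in the scene. Friction and masses are not known exactly. Their poses are not given: they have to be found in the camera images.
- blue_tin: tin with blue band, 76 mm wide, 65 tall, holding tacks, hung on stand_blue. Origin under its centre, z up. Two wires 74 mm apart (in y) rise from the rim to a wooden grip block on the axis: 40 mm along y, 16 along x, z 125 to 163. The loop from rim (z 65) to block is open along x. A shallow V notch under the block, apex at z 123, 6 mm deep, rides on the hook bar. About 0.3 kg
- blue_tin_notch (a point): apex of the notch under the blue tin's grip block (123 mm above the tin's underside, on its axis)
- red_tin: tin with red band, 76 mm wide, 65 tall, holding brass eyelets, on stand_red, to stay there. Origin under its centre, z up. Two wires 74 mm apart (in y) rise from the rim to a wooden grip block on the axis: 40 mm along y, 16 along x, z 125 to 163. The loop from rim (z 65) to block is open along x. A shallow V notch under the block, apex at z 123, 6 mm deep, rides on the hook bar. About 0.3 kg
- stand_blue: fixed hook stand carrying the blue tin. Origin: centre of its 80 mm square grey foot, on the bench. A post of 16 mm diameter rises to 215 mm; from it a level steel hook bar, 10 mm in diameter, top at 200 mm, runs 125 mm along the stand's -x; its end turns up, its top 22 mm above the bar's top, 133 mm from the post axis
- stand_blue_seat (a point): point on top of the hook bar of stand_blue, 78 mm from the post axis (z = 200 mm), about where the blue tin's notch rides
- stand_red: an identical fixed hook stand, carrying the red tin
- bracket: fixed green bracket post, 22 mm in diameter, on a 110 mm square foot; origin at the foot's centre, on the bench. The yellow arm turns about its vertical axis
- swing_arm (a joint): angle of the yellow arm (rad): 0 folded (arm points along the bracket's -y), 1.571 fully out at its stop (arm points along the bracket's -x); grows as the arm turns clockwise seen from above. It turns with slight friction and stays where it is left
- swing_pivot (a point): point on the arm's turning axis at the height of the arm's top (200 mm). Its axes turn with the arm: -y points outward along the arm, z up. The hub there has 26 mm diameter and reaches up to 214 mm. The arm is a level round bar, 10 mm in diameter, 137 mm long, its end turned up to 22 mm above the bar's top, 145 mm from the axis
- swing_seat (a point): point on top of the yellow arm, midway between hub and upturned end, 85 mm from the turning axis, where a handle should hang; axes as swing_pivot
- shoe_last: wooden shoe last, 165 mm long, 60 mm wide, 65 mm tall, lying on the bench; bystander, origin under its middle
- glue_jar: amber glass jar with a white cap, 64 mm diameter, 75 mm tall; bystander, origin under its centre
- tack_carton: white paper carton, 70 x 50 x 85 mm; bystander, origin under its centre
- hammer: hammer lying on the bench; bystander
- polish_can: steel can with a blue label, 72 mm diameter, 60 mm tall; bystander, origin under its centre
- dye_bottle: small amber bottle with a black cap, 44 mm diameter, 90 mm tall; bystander, origin under its centre
Not all that is in view belongs to the job. What is shaped like the red_tin but pink or purple is not meant.

How it is judged:
On the way, in this order (a step that is already met when the one before it is completed fails the run):
1. the yellow arm is swung out to its stop (within 0.12 rad), the blue tin still on its hook (value of joint swing_arm above 1.45 rad and distance between blue_tin_notch and stand_blue_seat below 0.04 m), for 0.2 s.
2. the blue tin is off its hook and clear of its stand (horizontal distance between blue_tin_notch and stand_blue_seat above 0.09 m and contact force between blue_tin and stand_blue below 0.1 N and height (world z) of blue_tin above 0.03 m), for 0.1 s.
At the end, for the whole second after the job is handed in: The blue tin hangs at rest on the yellow arm: notch within 45 mm of the seat along the arm, 20 mm across, -12 to +15 mm in height; tilt under 0.3 rad, under 0.1 m/s, over 1 N on the bracket; arm within 0.17 rad of its stop; red tin still on its stand (origins within 150 mm) (value of joint swing_arm above 1.4 rad and y of blue_tin_notch in the frame of swing_seat between -0.045 and 0.045 m and x of blue_tin_notch in the frame of swing_seat between -0.02 and 0.02 m and z of blue_tin_notch in the frame of swing_seat between -0.012 and 0.015 m and contact force between blue_tin and bracket above 1 N and angle between blue_tin's own z axis and vertical below 0.3 rad and linear speed of blue_tin below 0.1 m/s and distance between red_tin and stand_red below 0.15 m); the robot touches nothing.
It fails at once if the blue tin is tipped by more than 0.6 rad (tacks would spill) (angle between blue_tin's own z axis and vertical above 0.6 rad).
It fails at once if the blue tin is banged on the bracket with more than 50 N (contact force between blue_tin and bracket above 50 N).
It fails at once if the red tin is moved by more than 40 mm (distance of red_tin from where it was at the start of the episode above 0.04 m).
It fails at once if the shoe last, hammer, glue jar, carton, polish can or dye bottle is moved by more than 30 mm (distance of any of shoe_last, glue_jar, tack_carton, hammer, polish_can, dye_bottle from where it was at the start of the episode above 0.03 m).
It also fails if it takes over 58 s, if anything falls off the work surface, if the arm or the gripper's body presses on something with over 40 N, if the wrist force passes 120 N, or if a joint passes its speed limit or range.

## Working session

There is one attempt and no reset: what is moved stays moved. The work goes in short steps, Python scripts to look and compute and a tool call to move; the robot and the scene stay as the last step left them, time stands still between calls to the robot, and variables do not carry over. Pictures are saved under pics/ and viewed, about 8 in all and at most 12, crops included, and the job is handed in when it is done.

Besides the shell and the picture viewer there is one more tool, called after "Request:" by a JSON object that holds its "op" and its "data", one argument or row to a line. servo_tool: Moves the arm, as the interface text tells. Its arguments: {"type":"object","properties":{"deltas":{"type":"array","items":{"type":"number"}},"grip":{"type":"number"},"newtons":{"type":"number"}},"required":["deltas"]}

```bash
mkdir -p pics; cat > h.py <<'E'
import numpy as np, cv2, json
from station import sensors, viewer, arm
def ray(p,u,v):
    K=np.array(p["camera_matrix"]);R=np.array(p["R"]);t=np.array(p["t"])
    d=cv2.undistortPoints(np.array([[[u,v]]],float),K,np.array([p["k1"],0,0,0,0.]))[0,0]
    # (k1 small; same model as cv2)
    return -R.T@t, R.T@np.array([d[0],d[1],1.])
def onz(p,u,v,z):
    c,d=ray(p,u,v); return c+d*(z-c[2])/d[2]
def proj(p,X):
    K=np.array(p["camera_matrix"])
    o,_=cv2.projectPoints(np.atleast_2d(np.array(X,float)),cv2.Rodrigues(np.array(p["R"]))[0],np.array(p["t"]),K,np.array([p["k1"],0,0,0,0.]))
    return o[:,0]
def tri(p1,a,p2,b):
    c1,d1=ray(p1,*a);c2,d2=ray(p2,*b)
    s=np.linalg.lstsq(np.c_[d1,-d2],c2-c1,rcond=None)[0]
    x,y=c1+s[0]*d1,c2+s[1]*d2
    return (x+y)/2,np.linalg.norm(x-y)
def save(img,n): cv2.imwrite("pics/"+n,img[:,:,::-1])
E
python3 - <<'E'
from h import *
for n in("scene","side","wrist"):
    im=viewer.get_image(n); np.save("pics/%s0.npy"%n,im)
    p=viewer.camera_params(n); print(n,{k:np.round(v,3).tolist() for k,v in p.items()})
    save(cv2.resize(im,(800,600),interpolation=cv2.INTER_CUBIC),n+"0.png")
print(sensors.state())
E
```

```text
scene {'camera_matrix': [[425.667, 0.0, 251.106], [0.0, 425.667, 190.203], [0.0, 0.0, 1.0]], 'k1': -0.16, 'R': [[0.889, 0.459, 0.006], [0.295, -0.561, -0.773], [-0.351, 0.689, -0.634]], 't': [-0.509, -0.077, 1.579]}
side {'camera_matrix': [[414.712, 0.0, 252.844], [0.0, 414.712, 191.73], [0.0, 0.0, 1.0]], 'k1': -0.14, 'R': [[-0.93, -0.366, -0.016], [-0.178, 0.49, -0.853], [0.32, -0.791, -0.521]], 't': [0.534, 0.206, 1.263]}
wrist {'camera_matrix': [[309.143, 0.0, 254.196], [0.0, 309.143, 193.612], [0.0, 0.0, 1.0]], 'k1': -0.046, 'R': [[-0.281, 0.96, 0.001], [0.927, 0.271, 0.258], [0.248, 0.074, -0.966]], 't': [0.675, -0.033, 0.39]}
{'t': 0.15, 'joint_positions': array([-9.96893464e-01,  3.59226182e-01,  1.12967417e-02, -2.45450385e-04,
       -1.22408706e+00, -2.88119143e-01]), 'joint_vel': array([ 0.00059645, -0.00308625,  0.00241703,  0.0005032 ,  0.00132306,
       -0.0024763 ]), 'tau': array([-3.45208180e-03, -5.83274388e+01,  2.93293566e+01,  7.00112745e+00,
        8.91230651e-03, -1.08290853e-04]), 'eef_pos': array([ 0.19026176, -0.64749413,  0.40394888]), 'tcp_rot': array([-1.42364718e-01,  9.89814074e-01,  6.02501037e-04, -1.50044001e-04]), 'ft_force': array([-0.11797855,  0.09425029, -0.5609916 ]), 'torque': array([ 0.0129804 ,  0.04491716, -0.0462731 ]), 'gripper_width': 0.9968577770820679}
```

View pics/scene0.png

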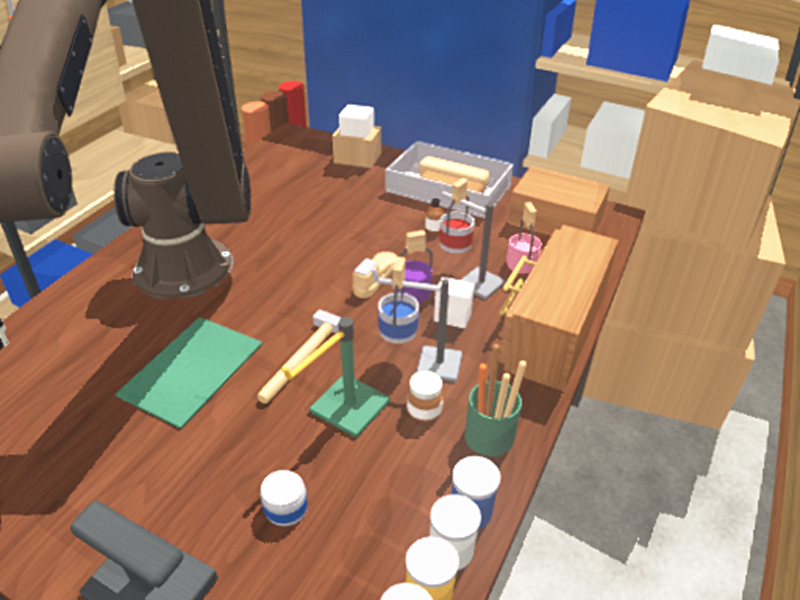

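View pics/side0.png

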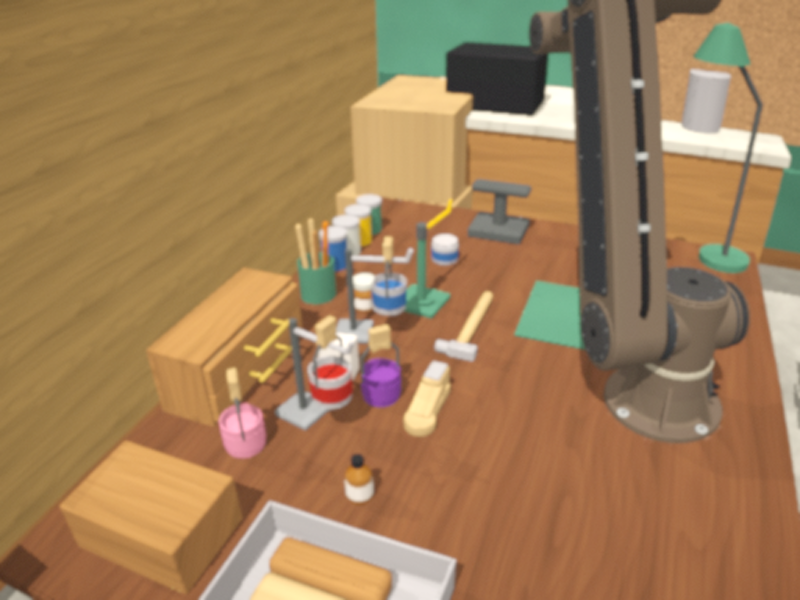

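Candidates for the blue tin (800×600 scene picture): the blue-banded tin on a hook (398,315), the purple tin on the bench (415,275), the red tin on its hook (457,230), the pink tin (524,250), the blue-label polish can (284,497) and the blue paint can (475,490). By the description I choose (398,315). The bracket is the green post (347,370), with its yellow arm reaching to (287,375). Next is a close crop.

```bash
python3 - <<'E'
from h import *
a=np.load("pics/scene0.npy");b=np.load("pics/side0.npy")
# scene crop x 160..310,y150..285 ; side crop x205..305,y120..230
A=cv2.resize(a[150:285,160:310],None,fx=4,fy=4,interpolation=cv2.INTER_CUBIC)[:,:]
save(A,"cA.png")
B=cv2.resize(b[120:230,195:305],None,fx=5,fy=5,interpolation=cv2.INTER_CUBIC)
save(B,"cB.png")
E
```

```text
(no output)
```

View pics/cA.png

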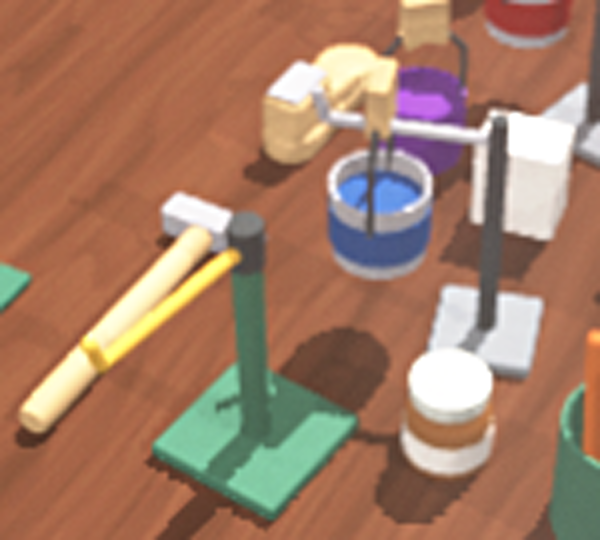

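View pics/cB.png

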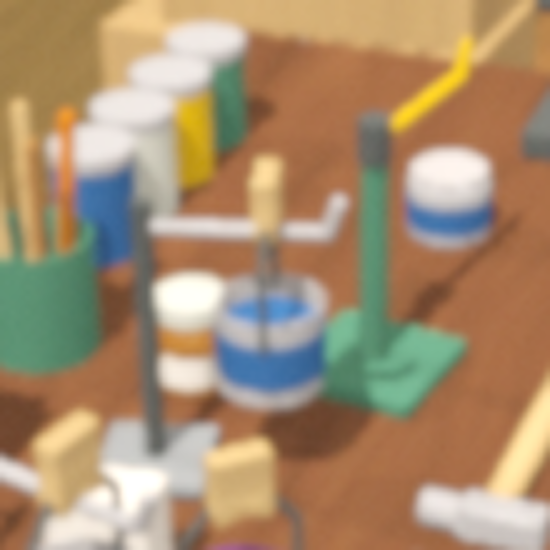

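```bash
python3 - <<'E'
from h import *
ps,pd=viewer.camera_params("scene"),viewer.camera_params("side")
A=lambda x,y:(160+(x-1.5)/4,150+(y-1.5)/4)
B=lambda x,y:(195+(x-2)/5,120+(y-2)/5)
P={"hubtop.214":((247,222),(374,118)),"armtip.222":((92,343),(466,42)),"postS.215":((499,121),(141,209)),"hooktip.222":((319,76),(338,198)),"blockc.22":((382,97),(267,193)),"tinbot.077":((378,266),(271,398))}
for k,(a,b) in P.items():
    z=float("0."+k.split(".")[1])
    print(k,*[np.round(v,4) for v in tri(ps,A(*a),pd,B(*b))],np.round(onz(ps,*A(*a),z),4),np.round(onz(pd,*B(*b),z),4))
print("foot",[np.round(onz(ps,*A(x,y),.006),3)[:2] for x,y in((155,450),(237,363),(357,425),(272,515))])
print("Sfoot",[np.round(onz(ps,*A(x,y),.006),3)[:2] for x,y in((448,288),(543,298),(524,373),(427,350))])
a=lambda u,v,z:np.round(onz(ps,u/1.5625,v/1.5625,z),3)
print("jar",a(425,382,.075),"hammerhead",a(327,318,.02),"handle end",a(265,398,.015),"last",a(378,270,.03),"carton",a(455,288,.085))
print("purple block",a(415,238,.15),"red block",a(459,185,.22),"redpost", a(490,200,.215))
E
```

```text
hubtop.214 [ 0.5829 -0.1931  0.2133] 0.0012 [ 0.5839 -0.1937  0.214 ] [ 0.5819 -0.1921  0.214 ]
armtip.222 [ 0.5589 -0.3366  0.219 ] 0.0025 [ 0.5622 -0.3387  0.222 ] [ 0.556 -0.331  0.222]
postS.215 [ 0.6835 -0.0137  0.2092] 0.0003 [ 0.6861 -0.0208  0.215 ] [ 0.6786 -0.0036  0.215 ]
hooktip.222 [ 0.5554 -0.0444  0.2245] 0.0013 [ 0.5544 -0.0413  0.222 ] [ 0.5566 -0.0495  0.222 ]
blockc.22 [ 0.6045 -0.0417  0.2212] 0.0011 [ 0.6043 -0.0401  0.22  ] [ 0.6049 -0.0442  0.22  ]
tinbot.077 [ 0.6046 -0.0424  0.0598] 0.0006 [ 0.6125 -0.0591  0.077 ] [ 0.5944 -0.0173  0.077 ]
foot [array([ 0.525, -0.241]), array([ 0.533, -0.137]), array([ 0.643, -0.151]), array([ 0.629, -0.253])]
Sfoot [array([0.64 , 0.012]), array([0.712, 0.037]), array([ 0.731, -0.046]), array([ 0.655, -0.058])]
jar [ 0.709 -0.138  0.075] hammerhead [ 0.426 -0.018  0.02 ] handle end [ 0.439 -0.263  0.015] last [0.448 0.168 0.03 ] carton [0.654 0.124 0.085]
purple block [0.54  0.164 0.15 ] red block [0.579 0.301 0.22 ] redpost [0.659 0.282 0.215]
```

Request:
{"op": "servo_tool", "data": {
  "deltas": [0.031,0.0245,0.005,0,0,0.115,0.031,0.0245,0.005,0,0,0.115,0.031,0.0245,0.005,0,0,0.115,0.031,0.0245,0.005,0,0,0.115,0.031,0.0245,0.005,0,0,0.115,0.031,0.0245,0.005,0,0,0.115,0.031,0.0245,0.005,0,0,0.115,0.031,0.0245,0.005,0,0,0.115,0.031,0.0245,0.005,0,0,0.115,0.031,0.0245,0.005,0,0,0.115],
  "grip": 255,
  "newtons": 20
}}

```text
t: 0.98
eef_pos: [0.5015, -0.401, 0.4549]
tcp_rot: [-0.66, 0.751, 0.0, 0.0]
ft_force: [1.1, -0.7, -0.5]
gripper_width: 0.304
```

Request:
{"op": "servo_tool", "data": {
  "deltas": [0.0315,0.024,0,0,0,0.09,0.0315,0.024,0,0,0,0.09,0.0315,0.024,0,0,0,0.09,0.0315,0.024,0,0,0,0.09,0,0,0,0,0,0,0,0,0,0,0,0]
}}

```text
t: 1.48
eef_pos: [0.628, -0.3047, 0.4532]
tcp_rot: [0.783, -0.622, -0.001, 0.0]
ft_force: [-0.3, 0.4, 0.1]
gripper_width: 0.006
```

Request:
{"op": "servo_tool", "data": {
  "deltas": [0,0,-0.03,0,0,0,0,0,-0.03,0,0,0,0,0,-0.03,0,0,0,0,0,-0.005,0,0,0,-0.017,0.002,0,0,0,0,-0.017,0.002,0,0,0,0,-0.011,0.001,0,0,0,0,-0.011,0.001,0,0,0,0,-0.011,0.001,0,0,0,0,-0.01,0.001,0,0,0,0]
}}

```text
t: 2.32
eef_pos: [0.5486, -0.2987, 0.3607]
tcp_rot: [0.782, -0.623, 0.001, -0.0]
ft_force: [1.3, 1.5, 0.9]
gripper_width: 0.005
```

Request:
{"op": "servo_tool", "data": {
  "deltas": [-0.0095,0.005,0,0,0,0,-0.0095,0.005,0,0,0,0,-0.0095,0.005,0,0,0,0,-0.0095,0.006,0,0,0,0,-0.009,0.011,0,0,0,0,-0.009,0.011,0,0,0,0,-0.009,0.0115,0,0,0,0,-0.004,0.01,0,0,0,0,-0.004,0.01,0,0,0,0]
}}

```text
t: 3.07
eef_pos: [0.4756, -0.2233, 0.3598]
tcp_rot: [0.782, -0.623, 0.0, 0.0]
ft_force: [2.3, -1.2, 0.5]
gripper_width: 0.004
```

Request:
{"op": "servo_tool", "data": {
  "deltas": [-0.002,0.008,0,0,0,0,0,0.006,0,0,0,0,0,0.004,0,0,0,0]
}}

```text
t: 3.32
eef_pos: [0.474, -0.2054, 0.3596]
tcp_rot: [0.782, -0.623, -0.0, 0.0]
ft_force: [-1.7, -0.6, 0.9]
gripper_width: 0.004
```

Request:
{"op": "servo_tool", "data": {
  "deltas": [0,0.004,0,0,0,0,0,0.003,0,0,0,0,0,0,0,0,0,0]
}}

```text
t: 3.57
eef_pos: [0.4742, -0.1999, 0.3598]
tcp_rot: [0.782, -0.623, 0.0, 0.002]
ft_force: [-1.1, -10.3, -0.1]
gripper_width: 0.01
```

```bash
python3 - <<'E'
from h import *
s=sensors.state();print(s["eef_pos"],s["ft_force"])
a=viewer.get_image("scene");b=viewer.get_image("side")
np.save("pics/s1.npy",a)
A=cv2.resize(a[140:270,150:300],(600,520),interpolation=cv2.INTER_CUBIC);save(A,"c1.png")
E
```

```text
[ 0.47423505 -0.1998806   0.35977359] [ -1.14269665 -10.29952906  -0.13060707]
```

View pics/c1.png

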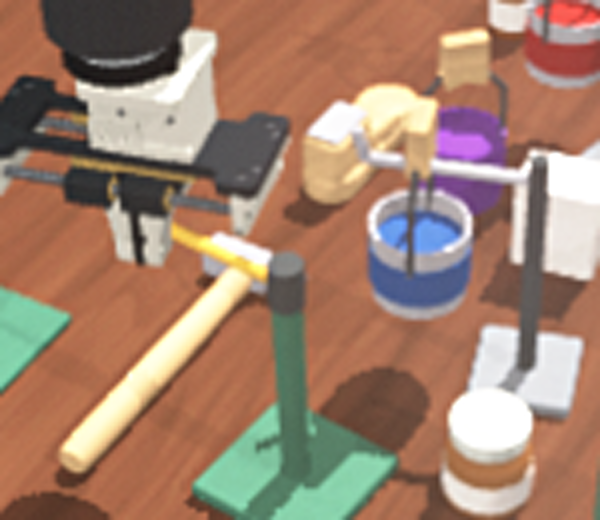

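Request:
{"op": "servo_tool", "data": {
  "deltas": [0,-0.015,0,0,0,0,0,-0.003,0.035,0,0,0,0,0,0.04,0,0,0,0.02,0.012,0.04,0,0,0,0.022,0.015,0.03,0,0,0,0.022,0.015,0,0,0,0,0.022,0.015,0,0,0,0,0,0,0,0,0,0,0,0,0,0,0,0],
  "grip": 130
}}

```text
t: 4.42
eef_pos: [0.5594, -0.1603, 0.4994]
tcp_rot: [0.782, -0.623, -0.001, 0.0]
ft_force: [-0.7, -0.2, -0.9]
gripper_width: 0.484
```

```bash
python3 - <<'E'
from h import *
s=sensors.state();print(s["eef_pos"],s["gripper_width"],s["joint_positions"])
p=viewer.camera_params("wrist");im=viewer.get_image("wrist");np.save("pics/w1.npy",im)
json.dump({k:np.array(v).tolist() for k,v in p.items()},open("w1.json","w"))
save(cv2.resize(im,(800,600),interpolation=cv2.INTER_CUBIC),"w1.png")
E
```

```text
[ 0.55942264 -0.16033281  0.49941513] 0.4837611717923804 [ 5.65084484e-02  1.59880973e-01 -4.26419422e-02 -6.52202357e-04
 -1.37027737e+00  1.69808628e-01]
```

View pics/w1.png

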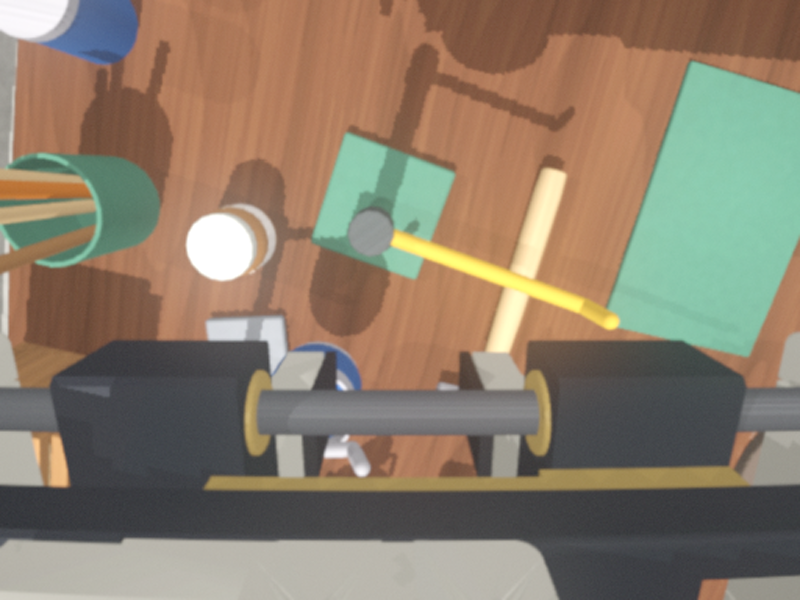

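Request:
{"op": "servo_tool", "data": {
  "deltas": [0.006,0.03,0,0,0,0,0.006,0.03,0,0,0,0,0.006,0.03,0,0,0,0,0.006,0.03,0,0,0,0,0,0.03,0,0,0,0,0,0,0,0,0,0,0,0,0,0,0,0]
}}

```text
t: 5.05
eef_pos: [0.5819, -0.0105, 0.5005]
tcp_rot: [0.783, -0.623, -0.0, 0.0]
ft_force: [0.7, -0.8, -0.2]
gripper_width: 0.489
```

```bash
python3 - <<'E'
from h import *
p=json.load(open("w1.json"));k=1.5625;a=lambda u,v,z:np.round(onz(p,u/k,v/k,z),4)
print("hub",a(371,232,.214),"tip",a(612,320,.222),"foot",[a(*q,.006)[:2] for q in((347,133),(455,172),(417,279),(313,241))])
for q in((395,237),(480,268),(580,304)):print("bar",a(*q,.2))
s=sensors.state();print(s["eef_pos"])
p=viewer.camera_params("wrist");im=viewer.get_image("wrist");np.save("pics/w2.npy",im)
json.dump({k:np.array(v).tolist() for k,v in p.items()},open("w2.json","w"))
save(cv2.resize(im,(800,600),interpolation=cv2.INTER_CUBIC),"w2.png")
E
```

```text
hub [ 0.5815 -0.1946  0.214 ] tip [ 0.4384 -0.1779  0.222 ] foot [array([ 0.6281, -0.2538]), array([ 0.5209, -0.2421]), array([ 0.5318, -0.1327]), array([ 0.6406, -0.147 ])]
bar [ 0.5677 -0.1931  0.2   ]
bar [ 0.5147 -0.1865  0.2   ]
bar [ 0.4495 -0.1788  0.2   ]
[ 0.58187978 -0.01048331  0.50054968]
```

View pics/w2.png

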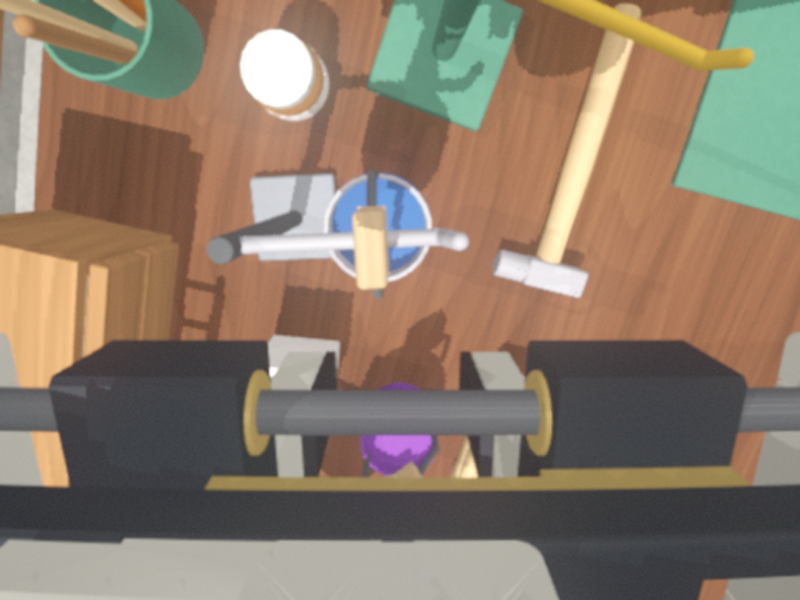

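```bash
python3 - <<'E'
from h import *
p=json.load(open("w2.json"));k=1.5625;a=lambda u,v,z:np.round(onz(p,u/k,v/k,z),4)
print("cam",ray(p,256,192)[0])
print("block top",[a(*q,.240)[:2] for q in((355,208),(384,207),(388,288),(358,290),(371,248))])
print("post",a(222,248,.215),"hooktip",a(457,241,.222))
for q in((260,243),(330,240),(400,238),(435,236)):print("bar",a(*q,.2))
im=np.load("pics/w2.npy");save(cv2.resize(im[115:200,130:310],(800,378),interpolation=cv2.INTER_CUBIC),"w2c.png")
E
```

```text
cam [ 0.59735398 -0.07830943  0.48162429]
block top [array([ 0.614 , -0.0578]), array([ 0.6001, -0.0614]), array([ 0.5892, -0.0219]), array([ 0.604 , -0.0174]), array([ 0.6021, -0.0401])]
post [ 0.6838 -0.0177  0.215 ] hooktip [ 0.5581 -0.0514  0.222 ]
bar [ 0.6671 -0.0222  0.2   ]
bar [ 0.6272 -0.0331  0.2   ]
bar [ 0.5876 -0.0433  0.2   ]
bar [ 0.568  -0.0491  0.2   ]
```

View pics/w2c.png

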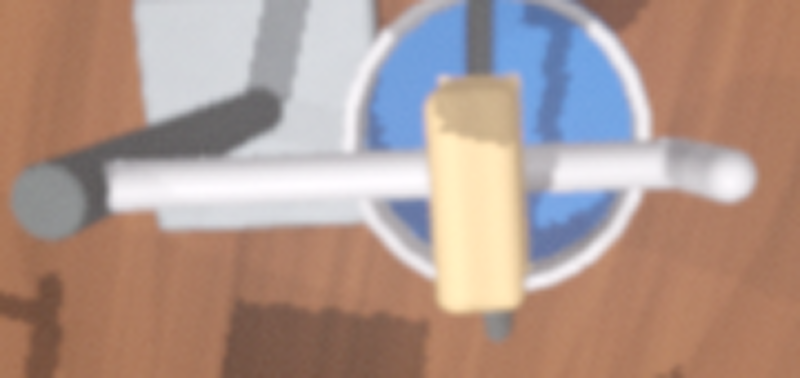

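Request:
{"op": "servo_tool", "data": {
  "deltas": [0.01,-0.015,-0.01,0,0,0.015,0.01,-0.0145,-0.02,0,0,0.015,0,0,-0.02,0,0,0,0,0,-0.015,0,0,0,0,0,-0.005,0,0,0,0,0,0,0,0,0,0,0,0,0,0,0],
  "grip": 174
}}

```text
t: 5.68
eef_pos: [0.6023, -0.0416, 0.4314]
tcp_rot: [0.791, -0.612, 0.0, -0.0]
ft_force: [0.8, 0.0, 0.6]
gripper_width: 0.319
```

Request:
{"op": "servo_tool", "data": {
  "deltas": [0,0,-0.015,0,0,0,0,0,-0.015,0,0,0,0,0,-0.01,0,0,0,0,0,-0.004,0,0,0,0,0,0,0,0,0,0,0,0,0,0,0]
}}

```text
t: 6.18
eef_pos: [0.6026, -0.0408, 0.3875]
tcp_rot: [0.791, -0.611, 0.0, -0.0]
ft_force: [0.8, -0.0, -0.4]
gripper_width: 0.317
```

```bash
python3 - <<'E'
from h import *
s=sensors.state();print(s["eef_pos"],s["tcp_rot"],s["gripper_width"],s["ft_force"])
a=viewer.get_image("side")
save(cv2.resize(a[105:215,195:305],(600,600),interpolation=cv2.INTER_CUBIC),"g1.png")
E
```

```text
[ 0.60255285 -0.04079345  0.38752071] [ 7.91372916e-01 -6.11333521e-01  4.29114837e-04 -2.20675581e-04] 0.3171543068798806 [ 0.81669987 -0.03911763 -0.43539483]
```

View pics/g1.png

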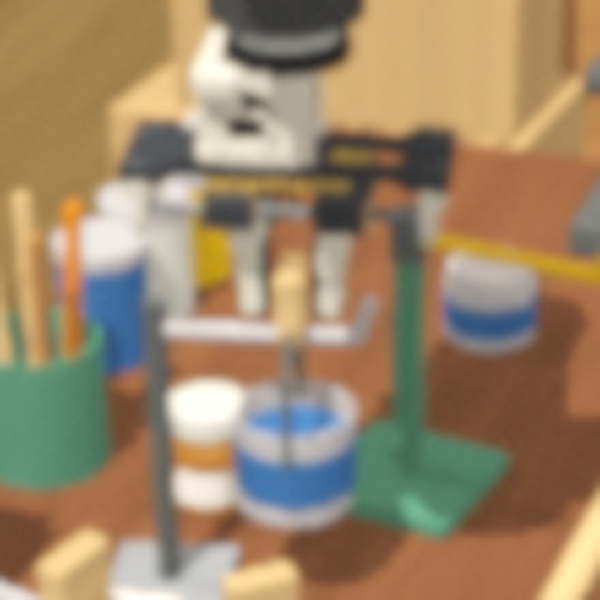

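The fingers straddle the blue tin's block at (290,295) and sit clear above the bar, with the hook tip at (370,300) to the right. I close them.

Request:
{"op": "servo_tool", "data": {
  "deltas": [0,0,0,0,0,0,0,0,0,0,0,0,0,0,0,0,0,0,0,0,0,0,0,0,0,0,0,0,0,0],
  "grip": 255,
  "newtons": 25
}}

```text
t: 6.65
eef_pos: [0.6025, -0.0408, 0.3873]
tcp_rot: [0.791, -0.611, 0.0, -0.0]
ft_force: [0.0, 0.2, 4.0]
gripper_width: 0.185
```

Request:
{"op": "servo_tool", "data": {
  "deltas": [0,0,0.005,0,0,0,0,0,0.01,0,0,0,0,0,0.01,0,0,0,0,0,0.01,0,0,0,0,0,0.01,0,0,0,0,0,0.01,0,0,0,0,0,0.005,0,0,0,0,0,0,0,0,0]
}}

```text
t: 7.32
eef_pos: [0.6021, -0.0397, 0.4431]
tcp_rot: [0.791, -0.612, -0.003, 0.0]
ft_force: [5.8, 3.4, -23.5]
gripper_width: 0.18
```

The tin's rim met the bar from below, because the loop only leaves 48 mm of lift. I lower it to mid-gap.

Request:
{"op": "servo_tool", "data": {
  "deltas": [0,0,-0.008,0,0,0,0,0,-0.008,0,0,0,0,0,0,0,0,0,0,0,0,0,0,0]
}}

```text
t: 7.65
eef_pos: [0.6021, -0.041, 0.4308]
tcp_rot: [0.791, -0.611, 0.0, 0.0]
ft_force: [0.2, -0.5, -2.4]
gripper_width: 0.181
```

```bash
python3 - <<'E'
from h import *
s=sensors.state();print(s["eef_pos"],s["tcp_rot"],s["gripper_width"],s["ft_force"],s["torque"])
a=viewer.get_image("side");b=viewer.get_image("scene")
L=cv2.resize(a[95:205,205:285],(436,600),interpolation=cv2.INTER_CUBIC)
R=cv2.resize(b[120:240,225:297],(360,600),interpolation=cv2.INTER_CUBIC)
save(np.hstack([L,R]),"g2.png")
E
```

```text
[ 0.60211834 -0.04098485  0.43081905] [ 7.91291131e-01 -6.11439504e-01  2.36740938e-05  2.80257905e-04] 0.1813810569549677 [ 0.24178828 -0.45666919 -2.43583439] [-0.02026873  0.16364571 -0.02939577]
```

View pics/g2.png

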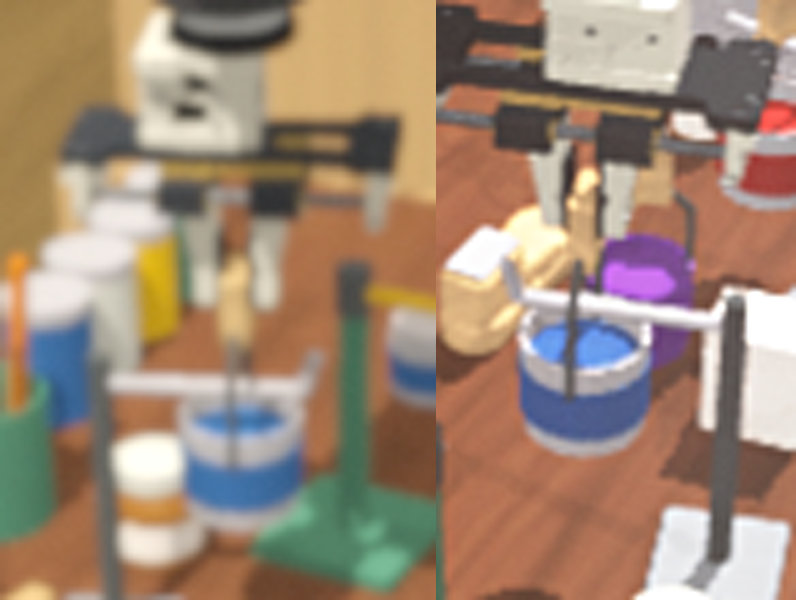

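Request:
{"op": "servo_tool", "data": {
  "deltas": [-0.008,-0.0022,0,0,0,0,-0.0135,-0.0037,0,0,0,0,-0.0135,-0.0037,0,0,0,0,-0.0135,-0.0037,0,0,0,0,-0.0135,-0.0037,0,0,0,0,-0.0135,-0.0037,0,0,0,0,-0.0135,-0.0037,0,0,0,0,-0.0135,-0.0037,0,0,0,0,-0.0135,-0.0037,0,0,0,0,-0.0135,-0.0037,0,0,0,0]
}}

```text
t: 8.58
eef_pos: [0.4714, -0.0767, 0.4309]
tcp_rot: [0.791, -0.611, 0.0, -0.0]
ft_force: [-0.1, -0.0, -2.1]
gripper_width: 0.18
```

Request:
{"op": "servo_tool", "data": {
  "deltas": [-0.012,-0.003,0,0,0,-0.02,-0.013,-0.004,0,0,0,-0.06,-0.013,-0.005,0,0,0,-0.08,-0.013,-0.005,0,0,0,-0.08,-0.012,-0.005,0,0,0,-0.08,-0.006,-0.004,0,0,0,-0.06,0,0,0,0,0,0,0,0,0,0,0,0,0,0,0,0,0,0]
}}

```text
t: 9.33
eef_pos: [0.4039, -0.1022, 0.4309]
tcp_rot: [-0.662, 0.749, -0.0, 0.0]
ft_force: [-1.1, 0.6, -3.6]
gripper_width: 0.185
```

Request:
{"op": "servo_tool", "data": {
  "deltas": [0,-0.007,0,0,0,0,0,-0.012,0,0,0,0,0,-0.012,0,0,0,0,0,-0.012,0,0,0,0,0,-0.012,0,0,0,0,0,-0.011,0,0,0,0,0,-0.005,0,0,0,0,0,0,0,0,0,0]
}}

```text
t: 10.0
eef_pos: [0.4041, -0.1741, 0.4303]
tcp_rot: [-0.661, 0.75, 0.0, -0.0]
ft_force: [0.3, 0.3, -3.2]
gripper_width: 0.181
```

Request:
{"op": "servo_tool", "data": {
  "deltas": [0.006,-0.0008,0,0,0,0,0.012,-0.0014,0,0,0,0,0.012,-0.0014,0,0,0,0,0.012,-0.0014,0,0,0,0,0.012,-0.0014,0,0,0,0,0.012,-0.0014,0,0,0,0,0.012,-0.0014,0,0,0,0,0.012,-0.0014,0,0,0,0,0.004,-0.0006,0,0,0,0,0,0,0,0,0,0]
}}

```text
t: 10.83
eef_pos: [0.4989, -0.1846, 0.4301]
tcp_rot: [-0.662, 0.75, 0.0, -0.0]
ft_force: [-0.5, -0.1, -3.1]
gripper_width: 0.18
```

```bash
python3 - <<'E'
from h import *
s=sensors.state();print(s["eef_pos"],s["tcp_rot"],s["gripper_width"],s["ft_force"])
a=viewer.get_image("side");b=viewer.get_image("scene")
L=cv2.resize(a[75:185,230:310],(436,600),interpolation=cv2.INTER_CUBIC)
R=cv2.resize(b[150:270,165:237],(360,600),interpolation=cv2.INTER_CUBIC)
save(np.hstack([L,R]),"g3.png")
E
```

```text
[ 0.49894279 -0.18460019  0.43010157] [-6.61532448e-01  7.49916393e-01  2.87762080e-04 -3.76013911e-04] 0.18033044488609554 [-0.45835573 -0.05920967 -3.08210673]
```

View pics/g3.png

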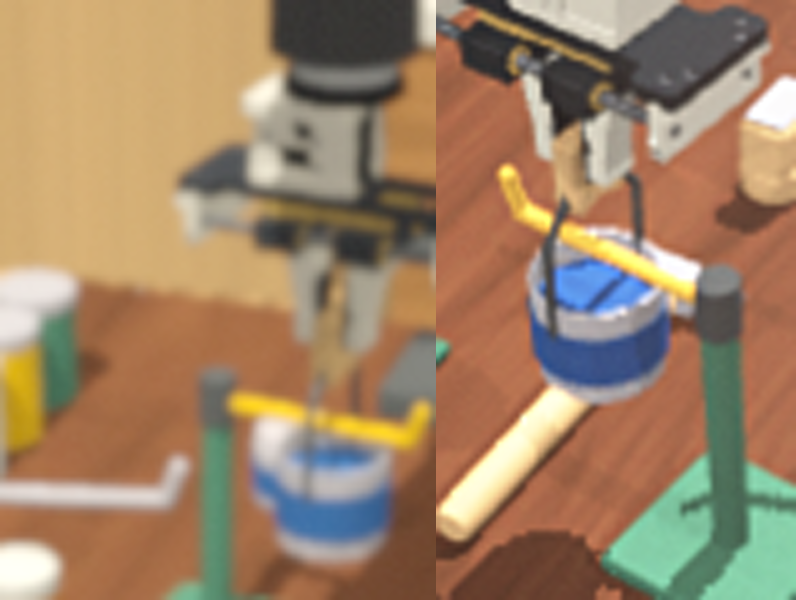

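The yellow arm runs through the open loop between rim and block, in the left half from (230,400) to (420,435). The tin is upright, so I lower it gently.

Request:
{"op": "servo_tool", "data": {
  "deltas": [0,0,-0.006,0,0,0,0,0,-0.008,0,0,0,0,0,-0.007,0,0,0,0,0,-0.005,0,0,0,0,0,-0.003,0,0,0,0,0,-0.002,0,0,0,0,0,-0.001,0,0,0,0,0,0,0,0,0]
}}

```text
t: 11.6
eef_pos: [0.4978, -0.1845, 0.3986]
tcp_rot: [-0.662, 0.75, 0.0, -0.0]
ft_force: [-0.2, -0.8, -3.7]
gripper_width: 0.178
```

Request:
{"op": "servo_tool", "data": {
  "deltas": [0,0,-0.0015,0,0,0,0,0,-0.0015,0,0,0,0,0,0,0,0,0]
}}

```text
t: 11.85
eef_pos: [0.4977, -0.1845, 0.3955]
tcp_rot: [-0.662, 0.75, 0.0, -0.0]
ft_force: [-0.6, 0.7, -2.2]
gripper_width: 0.178
```

Request:
{"op": "servo_tool", "data": {
  "deltas": [0,0,-0.001,0,0,0,0,0,-0.001,0,0,0,0,0,0,0,0,0]
}}

```text
t: 12.1
eef_pos: [0.4979, -0.1847, 0.3946]
tcp_rot: [-0.662, 0.75, -0.001, 0.0]
ft_force: [-0.6, 1.4, 3.5]
gripper_width: 0.176
```

Request:
{"op": "servo_tool", "data": {
  "deltas": [0,0,-0.001,0,0,0,0,0,0,0,0,0,0,0,0,0,0,0]
}}

```text
t: 12.35
eef_pos: [0.4978, -0.1848, 0.3945]
tcp_rot: [-0.662, 0.75, -0.001, 0.0]
ft_force: [-4.4, 0.8, 10.1]
gripper_width: 0.181
```

Request:
{"op": "servo_tool", "data": {
  "deltas": [0,0,0.001,0,0,0,0,0,0,0,0,0]
}}

```text
t: 12.52
eef_pos: [0.4979, -0.1847, 0.3945]
tcp_rot: [-0.662, 0.75, -0.001, 0.0]
ft_force: [-3.2, 0.0, 7.1]
gripper_width: 0.186
```

Request:
{"op": "servo_tool", "data": {
  "deltas": [0,0,0,0,0,0,0,0,0,0,0,0,0,0,0,0,0,0,0,0,0,0,0,0,0,0,0,0,0,0],
  "grip": 174
}}

```text
t: 12.93
eef_pos: [0.4978, -0.1845, 0.3934]
tcp_rot: [-0.662, 0.75, 0.0, -0.0]
ft_force: [0.3, -0.7, -0.9]
gripper_width: 0.318
```

Request:
{"op": "servo_tool", "data": {
  "deltas": [0,0,0.008,0,0,0,0,0,0.012,0,0,0,0,0,0.015,0,0,0,0,0,0.02,0,0,0,0,0,0.025,0,0,0,-0.03,0.03,0.02,0,0,0,-0.01,0.03,0,0,0,0,0,0.03,0,0,0,0,0,0,0,0,0,0,0,0,0,0,0,0]
}}

```text
t: 13.77
eef_pos: [0.4609, -0.0967, 0.4925]
tcp_rot: [-0.663, 0.749, -0.0, 0.001]
ft_force: [0.3, -0.4, 0.5]
gripper_width: 0.32
```

```bash
python3 - <<'E'
from h import *
s=sensors.state();print(s["t"],s["eef_pos"],s["gripper_width"],s["ft_force"])
a=viewer.get_image("side");b=viewer.get_image("scene")
L=cv2.resize(a[90:200,215:295],(436,600),interpolation=cv2.INTER_CUBIC)
R=cv2.resize(b[140:260,165:237],(360,600),interpolation=cv2.INTER_CUBIC)
save(np.hstack([L,R]),"g4.png")
E
```

```text
13.7667 [ 0.46085097 -0.09674713  0.49248772] 0.31955340051346093 [ 0.31759362 -0.41550448  0.50848949]
```

View pics/g4.png

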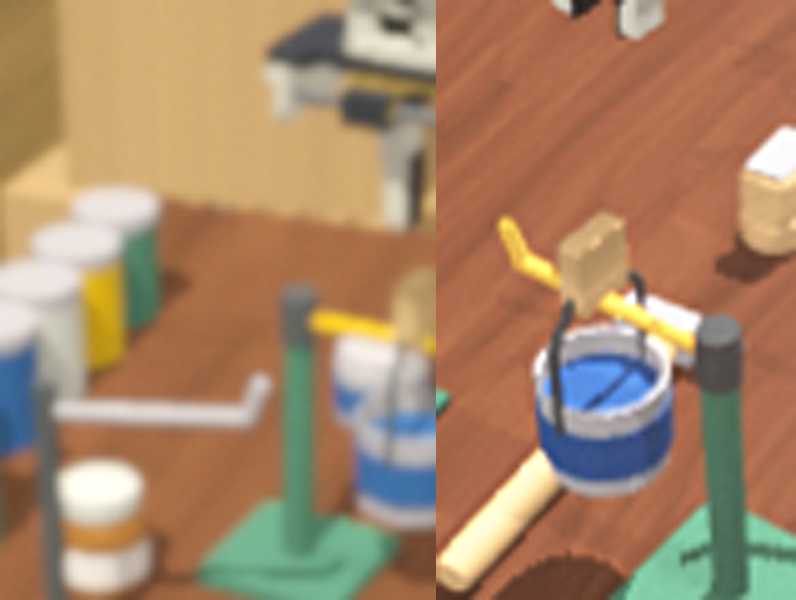

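The blue tin hangs on the yellow arm with its block at (595,265), level and near mid-arm. I let it settle for about 2 s, then check for motion and hand in.

Request:
{"op": "servo_tool", "data": {
  "deltas": [0,0,0,0,0,0,0,0,0,0,0,0,0,0,0,0,0,0,0,0,0,0,0,0,0,0,0,0,0,0,0,0,0,0,0,0,0,0,0,0,0,0,0,0,0,0,0,0,0,0,0,0,0,0,0,0,0,0,0,0]
}}

```text
t: 14.7
eef_pos: [0.4611, -0.0978, 0.4914]
tcp_rot: [-0.662, 0.75, -0.0, 0.0]
ft_force: [0.1, -0.7, 0.1]
gripper_width: 0.32
```

Request:
{"op": "servo_tool", "data": {
  "deltas": [0,0,0,0,0,0,0,0,0,0,0,0,0,0,0,0,0,0,0,0,0,0,0,0,0,0,0,0,0,0,0,0,0,0,0,0,0,0,0,0,0,0,0,0,0,0,0,0,0,0,0,0,0,0,0,0,0,0,0,0]
}}

```text
t: 15.53
eef_pos: [0.4611, -0.0979, 0.4914]
tcp_rot: [-0.662, 0.75, -0.0, 0.0]
ft_force: [0.1, -0.8, 0.5]
gripper_width: 0.317
```

```bash
python3 - <<'E'
from h import *
def c():
    b=viewer.get_image("scene")[140:260,165:237].astype(int)
    m=(b[:,:,2]>b[:,:,0]+50); y,x=np.nonzero(m); return np.round((x.mean(),y.mean()),2),m.sum()
for i in range(5): print(c())
print(arm.hand_in())
E
```

```text
(array([33.43, 83.2 ]), np.int64(401))
(array([33.38, 83.21]), np.int64(400))
(array([33.36, 83.17]), np.int64(401))
(array([33.43, 83.2 ]), np.int64(401))
(array([33.4 , 83.19]), np.int64(402))
the job is handed in; nothing more can be done
None
```

I swung the yellow arm out to its stop, feeling about 10 N of contact there. I then slid the blue tin off its hook upright, hung it by its handle at about the middle of the yellow arm, drew the gripper clear, and handed in at about 15.8 s.

**Last checks:** the final picture shows the tin hanging level on the arm. Its image position stayed within 0.1 px over five frames, so it is at rest, and the gripper is clear with the wrist force near zero. I did not re-measure the red tin or the other objects at the end, but the gripper never went near them.

**One thing went wrong:** I first lifted the tin too far, so its rim pressed on the hook bar from below. That read about 24 N at the wrist, and the block slipped roughly 7 mm in the grip. I lowered the tin at once and allowed for the slip when hanging it. While seating it on the yellow arm, the wrist force peaked at about 10 N.

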